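# Hook the dryer cartridge into its pantry dock and bolt it

### The arm

A 6-joint arm with a two-finger parallel gripper is mounted at the origin on the work surface. World frame = base frame: x ahead of the robot, y to its left, z up, the work surface at z = 0. Lengths are in m, angles in rad, forces in N, time in s.
With the tool pointing down it reaches from about 0.375 to 0.975 m from the base axis. Payload 3.8 kg.
Tool frame: the origin (TCP) lies midway between the tips of the shut fingers; the grasp point (between the pads) lies 19 mm behind it; x points along the fingers, y is the direction in which the jaws open and shut, and the axes are right-handed (so a half turn about x gives the same grasp; the last joint's range is limited). The gripper opens to 88 mm and grips with 3 to 60 N. Pads are 18 mm wide; open, the fingers measure 123 mm over their backs; the gripper's body (75 mm by 187 mm) begins 45 mm behind the grasp point.
Start: joints at [-1.366, 0.264, 1.604, -0, 1.274, -0.037], TCP at [0.162, -0.655, 0.239] pointing down, gripper open.
Joint ranges: [-2.63, 2.63], [-0.94, 2.18], [0.31, 2.57], [-1.31, 4.45], [0, 2.66], [-2.55, 2.55]. Speed limits (rad/s): [2.57, 2.57, 3.14, 3.14, 3.14, 3.14].

### API

Orientations are given as a rotation vector (axis times angle).
In Python, from cell import manip, inverse_kinematics, cams, order gives the robot as it stands. Calls block until the motion is done:
- manip.move_pose(position, orientation): joint-space move of the TCP to a pose.
- manip.move_linear(position, rate=0.15, rot=None): straight line of the TCP; rot=None keeps the orientation; rate is the mean speed in m/s.
- manip.set_joints(angles): joint-space move.
- manip.set_gripper(opening, force=None): finger opening in m; force is the grip in N (None keeps the last); returns when the fingers have stopped.
- manip.dwell(seconds).
- inverse_kinematics(position, orientation): joint angles nearest the present ones, or None.
- manip.state(): the state.
- cams.capture(name): name is "scene" or "top" or "wrist"; returns a dict with "image" (480x640x3 uint8, blue, green, red), "z_map" (480x640 float32, m along the optical axis (not along the pixel's ray), 0 where there is no reading), "intrinsics" (3x3 intrinsics, pixels), "position" and "orientation" of the camera in the world; the wrist camera has in their place "T_tool_cam" (4x4, takes a point from camera to tool coordinates, whose origin is the TCP and whose axes are the tool frame's). Camera axes: x right, y down, z forward; pixel columns grow to the right and rows downward; lengths in m; the calibration is good to about 2 mm. The wrist camera is an equidistant fisheye: a pixel r from the principal point sees the ray r / f radians off the axis. A picture is of the moment at which its call begins: read the wrist's pose just before it.
A pose or a line that the arm cannot do raises manip.IKError and nothing moves.
- order.close_job(): hands the job in, once; it reports no verdict.
The state is a dict: "clock": time; "joint_pos": joint angles; "joint_velocities": joint speeds; "tau": joint torques, N m; "tool_pos": TCP position; "tcp_rot": TCP orientation; "contact_force": force on the tool from outside, world axes, zero at the start; "moment": the same for the moment, N m; "gripper_width": finger opening in m.
Only numpy, scipy, OpenCV 4.12 (cv2) and the standard library are available. Lean on these libraries where they do the work, as an engineer would, in place of code of your own. Each camera call takes 0.05 s, during which the arm holds its last target. There are 200 camera calls.

### The job

Put the dried-out moisture cartridge back in service: lift it off its sloping wooden stand by its blue fin, hook its front tongue under the steel lip of the grey dock while the cartridge is still tilted, and swing it down, without letting it fall, until it lies flat and fully home in the dock. Then slide the red-knobbed bolt all the way across to lock it, let go, and leave the bottle, sugar bowl and jug standing where they are.

Things in the scene. Friction and masses are not known exactly. Their poses are not given: they have to be found in the camera images.
- dock: Low grey plastic tray fixed to the shelf, left or right of centre, yaw within 0.3 rad of zero. Origin: centre of its underside; z up, x from the lip side (nearer the robot) to the bolt side. In mm in its frame: floor top z 6; near wall inner face x -76; side walls' inner faces y -53 and 53, top z 18; far wall x 58 to 62, top z 32, with a notch y -24 to 24, sill z 14.
- lip (a point): Middle of the lower edge of the dock's bright steel lip: x -64, y 0, z 19 mm in the dock's frame. The lip runs along the whole near wall and overhangs the tray from x -76 to x -64, underside z 19, top z 24. The cartridge is longer than the opening between lip and far wall, so it must go in tilted, tongue first under the lip.
- seat (a point): Where the cartridge's origin belongs when it is home: x 0, y 0, z 6 mm in the dock's frame (centre of the tray's floor), the cartridge's axes parallel to the dock's. Play about 3 mm each way in x and y. The lug then lies in the far wall's notch, between black bolt guides (x 62 to 92, y 24 to 68 either side, top z 22.5).
- cartridge: White perforated cartridge, 0.2 to 0.4 kg, body 110 x 100 x 18 mm. Origin: centre of the body's underside; z its top side, x from tongue to lug. Blue tongue on the -x side, blue lug on the +x side (36 wide, x 55 to 80, z 10 to 15), blue fin on top. It starts on the stand, tilted 30 degrees: tongue low and nearer the robot, lug high and farther, x axis rising.
- fin (a point): Middle of the top of the cartridge's blue grip fin: x 0, y 0, z 54 mm in the cartridge's frame. The fin stands right across it and is 10 mm thick (x -5 to 5), y -45 to 45, z 18 to 54. Pinch it across its 10 mm thickness; it is at the centre of mass.
- tongue (a point): Middle of the front end of the cartridge's tongue: x -73, y 0, z 2.5 mm in the cartridge's frame. The tongue is 70 mm wide, z 0 to 5, and sticks out of the body from x -55 to x -73.
- stand: Light wooden stand fixed to the shelf on the other side from the dock, yaw within 0.3 rad of zero: a board rising at 30 degrees towards its +x, with a ledge 10 mm high, square to the board, at its low near end, where the tongue rests. Origin on the shelf, 50 mm straight below the board's upper face; the cartridge starts with its origin there on the board, yawed like the stand.
- bolt_knob (a point): Centre of the top of the bolt's red knob, an upright cylinder 14 mm across and 32 tall on a steel plate 26 (x) by 36 (y) by 5 mm; knob top 60 and plate top 28 mm above the shelf. In the dock's frame x 79 mm and, fully open, y 48 mm; it slides towards the dock's -y. The plate passes 2 mm above a seated cartridge's lug.
- bolt (a joint): Travel of the bolt in m: 0 fully open, 0.05 fully across over the cartridge's lug (end stop; knob then at y -2 mm in the dock's frame). Starts between 0 and 0.008. Slides with about 1.5 N of friction and stays where it is left.
- bottle: Empty amber glass bottle, 64 mm across, 195 mm tall, 0.32 kg; origin at the centre of its foot. Bystander.
- sugar_bowl: Stainless sugar bowl with shut hinged lid, 90 mm across, 93 mm tall; origin at the centre of its foot. Bystander.
- jug: Small white ceramic jug with blue handle, 86 mm across, 100 mm tall; origin at the centre of its foot. Bystander.

How it is judged:
On the way, in this order (a step that is already met when the one before it is completed fails the run):
1. the tongue is under the dock's lip while the cartridge is still tilted by more than 7 degrees (x of tongue in the frame of dock between -0.08 and -0.066 m and y of tongue in the frame of dock between -0.02 and 0.02 m and z of tongue in the frame of dock between 0.003 and 0.0185 m and angle between the z axis of cartridge and the z axis of dock, either way round above 0.12 rad), for 0.1 s.
2. the cartridge lies flat and fully home in the dock, bolt still open (x of cartridge in the frame of dock between -0.006 and 0.006 m and y of cartridge in the frame of dock between -0.006 and 0.006 m and z of cartridge in the frame of dock between 0.003 and 0.009 m and angle between the z axis of cartridge and the z axis of dock, either way round below 0.05 rad and x of tongue in the frame of dock below -0.066 m and value of joint bolt below 0.02 m), for 0.1 s.
3. the bolt is slid across over the lug (x of cartridge in the frame of dock between -0.006 and 0.006 m and y of cartridge in the frame of dock between -0.006 and 0.006 m and z of cartridge in the frame of dock between 0.003 and 0.009 m and angle between the z axis of cartridge and the z axis of dock, either way round below 0.05 rad and x of tongue in the frame of dock below -0.066 m and value of joint bolt above 0.042 m), for 0.2 s.
At the end, for the whole second after the job is handed in: The cartridge lies in the dock, released and at rest, tongue under the lip: its origin within 6 mm of the dock's centre in x and y and within 3 mm of the dock's floor, its top within 0.05 rad of the dock's; the bolt is at least 42 of its 50 mm across (all of step 3 and contact force between the fingers and cartridge below 0.1 N and linear speed of cartridge below 0.02 m/s); the robot touches nothing.
It fails at once if the cartridge is dropped: it moves faster than 0.4 m/s while the fingers do not touch it (contact force between the fingers and cartridge below 0.05 N and linear speed of cartridge above 0.4 m/s).
It fails at once if the bottle is moved more than 40 mm or tipped (distance of bottle from where it was at the start of the episode above 0.04 m or angle between bottle's own z axis and vertical above 0.4 rad).
It fails at once if the sugar bowl is moved more than 40 mm or tipped (distance of sugar_bowl from where it was at the start of the episode above 0.04 m or angle between sugar_bowl's own z axis and vertical above 0.4 rad).
It fails at once if the jug is moved more than 40 mm or tipped (distance of jug from where it was at the start of the episode above 0.04 m or angle between jug's own z axis and vertical above 0.4 rad).
It also fails if it takes over 54 s, if anything falls off the work surface, if the arm or the gripper's body presses on something with over 40 N, if the wrist force passes 120 N, or if a joint passes its speed limit or range.

## Working session

There is one attempt and no reset: what is moved stays moved. The work goes in short steps, each a Python script; the robot and the scene stay as the last script left them, time stands still between calls to the robot, and variables do not carry over. Pictures are saved under pics/ and viewed, about 8 in all and at most 12, crops included, and the job is handed in when it is done.

```bash
mkdir -p pics; ls; python3 - <<'E'
from cell import manip,cams
import cv2,numpy as np
print(manip.state()['clock'])
for n in ("scene","top"):
    c=cams.capture(n); cv2.imwrite(f"pics/{n}0.png",c["image"]); np.savez(f"{n}0.npz",**c)
    print(n,c["position"],c["orientation"],c["intrinsics"])
E
```

```text
pics
0.0
scene [ 1.4240748  -0.28662954  0.72066507] [-1.85314481 -1.3602373   0.68772877] [[494.522383     0.         323.67236785]
 [  0.         494.522383   235.05505375]
 [  0.           0.           1.        ]]
top [ 0.53637715 -0.00811948  1.07737182] [-2.1729896   2.21807188 -0.08425326] [[485.10442737   0.         318.87852   ]
 [  0.         485.10442737 231.45689153]
 [  0.           0.           1.        ]]
```

View pics/scene0.png

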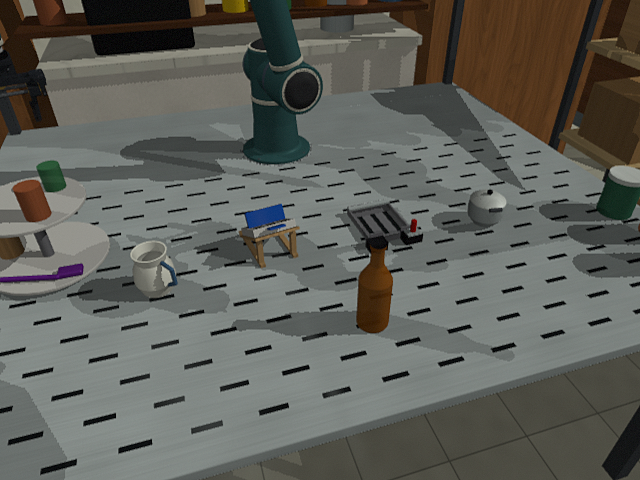

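View pics/top0.png

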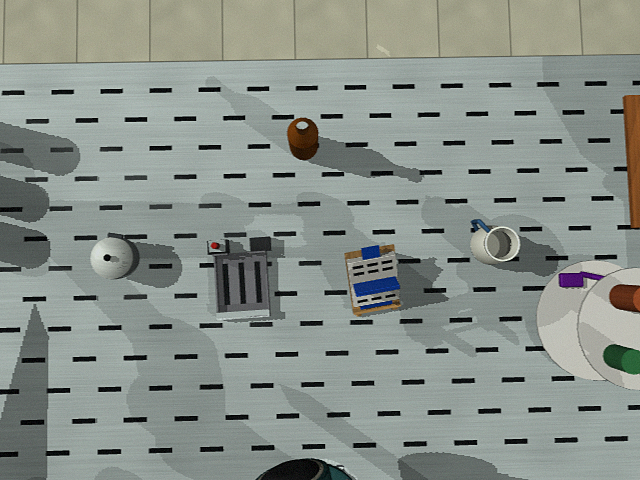

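The scene camera looks back toward the robot, with the stand at (270,235), the dock at (385,222) and the bottle at (375,290). In the top view the dock is centred near (245,285), with its lip at (243,315) and red knob at (214,246). The cartridge fin is at (377,288), the jug is at (494,244), the bowl at (112,258) and the bottle at (303,138). Next I'll localise roughly from the top view and move the wrist camera over each object.

```bash
cat > h.py <<'E'
import numpy as np,cv2
from scipy.spatial.transform import Rotation as R
from cell import manip,inverse_kinematics,cams,order
def cloud(c,st=None):
    z=c["z_map"];K=c["intrinsics"];v,u=np.indices(z.shape)
    a=(u-K[0,2])/K[0,0];b=(v-K[1,2])/K[1,1]
    if "T_tool_cam" in c:
        r=np.hypot(a,b);k=np.where(r>1e-9,np.tan(np.minimum(r,1.5))/np.maximum(r,1e-9),1);a=a*k;b=b*k
        P=np.stack([a*z,b*z,z],-1);T=c["T_tool_cam"];P=P@T[:3,:3].T+T[:3,3]
        return P@R.from_rotvec(st["tcp_rot"]).as_matrix().T+st["tool_pos"]
    P=np.stack([a*z,b*z,z],-1)
    return P@R.from_rotvec(c["orientation"]).as_matrix().T+c["position"]
def toolrot(yaw,tilt=0,flip=1):
    # tool x = -cartridge z ; tool y = flip * cartridge x
    C=(R.from_euler('z',yaw)*R.from_euler('y',-tilt)).as_matrix()
    x=-C[:,2];y=flip*C[:,0]
    return R.from_matrix(np.stack([x,y,np.cross(x,y)],1)).as_rotvec()
E
python3 - <<'E'
from h import *
c=dict(np.load("top0.npz"));P=cloud(c)
for n,(u,v) in dict(fin=(377,288),dock=(234,285),lip=(243,315),knob=(214,246),bowl=(112,262),bottle=(303,125),shelf=(300,250)).items(): print(n,P[v,u].round(4))
hsv=cv2.cvtColor(c["image"],cv2.COLOR_BGR2HSV)
st=manip.state();print(st["tcp_rot"],R.from_rotvec(st["tcp_rot"]).as_matrix().round(2).tolist())
w=cams.capture("wrist");print(w["intrinsics"],w["T_tool_cam"].round(3))
def go(p,yaw):
    best=None
    for f in(1,-1):
        r=toolrot(yaw,0,f);q=inverse_kinematics(p,r)
        print(f,None if q is None else np.round(q,2))
        if q is not None:
            d=abs(np.array(q)-st["joint_pos"]).max()
            if best is None or d<best[0]:best=(d,r)
    manip.move_pose(p,best[1])
for n,p in(("cart",P[288,377]),("dock",P[285,234])):
    go([p[0]-0.03 if n=="cart" else p[0],p[1],0.26],0)
    st=manip.state();w=cams.capture("wrist");np.savez(f"w_{n}.npz",tool_pos=st["tool_pos"],tcp_rot=st["tcp_rot"],**w)
    cv2.imwrite(f"pics/w_{n}.png",w["image"]);print(n,st["clock"],st["tool_pos"])
E
python3 -c "
import cv2,numpy as np
cv2.imwrite('pics/both.png',cv2.resize(np.hstack([cv2.imread('pics/w_%s.png'%n) for n in('cart','dock')]),(800,300),interpolation=3))"
```

```text
fin [ 0.4822 -0.1361  0.0998]
dock [0.4903 0.1653 0.0068]
lip [0.4264 0.1441 0.0225]
knob [0.5747 0.1977 0.0594]
bowl [0.5456 0.4015 0.0797]
bottle [0.8456 0.0075 0.001 ]
shelf [ 0.5364 -0.0081  1.0774]
[ 2.09372054  0.25657383 -2.09403827] [[-0.0, 0.24, -0.97], [0.0, -0.97, -0.24], [-1.0, -0.0, -0.0]]
[[371.64829954   0.         318.9781105 ]
 [  0.         371.64829954 236.52080119]
 [  0.           0.           1.        ]] [[-0.001 -0.264  0.965 -0.146]
 [ 1.    -0.001  0.001  0.   ]
 [ 0.001  0.965  0.264 -0.069]
 [ 0.     0.     0.     1.   ]]
1 [-0.35 -0.14  1.99 -0.    1.29 -0.35]
-1 None
cart 2.2833 [ 0.45227328 -0.13683891  0.2600316 ]
1 [ 0.28 -0.05  1.91 -0.    1.28  0.28]
-1 None
dock 3.5 [0.49051074 0.16440904 0.25993285]
```

View pics/both.png

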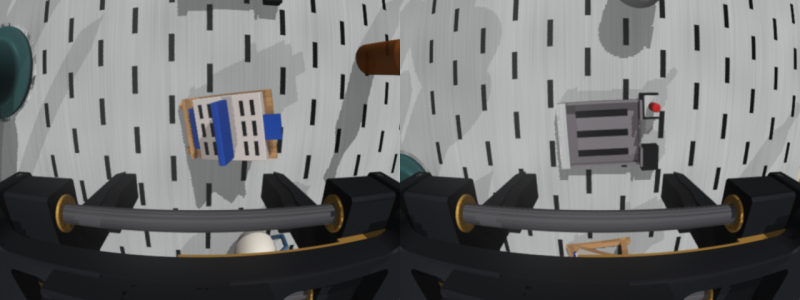

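The left crop shows the cartridge with its fin near (220,132), the lug at (272,126) and the tongue at (193,125). The right crop shows the dock with its lip at x≈563, knob at (654,106) and guides at (650,105) and (650,157). I'll fit box models to the depth clouds, separately for the wrist and top cameras.

```bash
cat > fit.py <<'E'
from h import *
from scipy.optimize import least_squares
def sdf(p,B):
    d=[]
    for lo,hi in B:
        lo=np.array(lo)/1e3;hi=np.array(hi)/1e3;q=abs(p-(lo+hi)/2)-(hi-lo)/2
        d.append(np.linalg.norm(np.maximum(q,0),axis=1)+np.minimum(q.max(1),0))
    return np.min(d,0)
CART=[((-55,-50,0),(55,50,18)),((-73,-35,0),(-55,35,5)),((55,-18,10),(80,18,15)),((-5,-45,18),(5,45,54))]
def dockB(b): 
    y=48-b*1e3
    return [((-80,-57,0),(62,57,6)),((-80,-57,0),(-76,57,24)),((-76,-57,19),(-64,57,24)),((-80,-57,0),(62,-53,18)),((-80,53,0),(62,57,18)),
 ((58,-57,0),(62,-24,32)),((58,24,0),(62,57,32)),((58,-24,0),(62,24,14)),((62,24,0),(92,68,22.5)),((62,-68,0),(92,-24,22.5)),
 ((66,y-18,23),(92,y+18,28)),((72,y-7,28),(86,y+7,60))]
def load(f):
    c=dict(np.load(f,allow_pickle=True));P=cloud(c,c);hsv=cv2.cvtColor(c["image"],cv2.COLOR_BGR2HSV)
    ok=(c["z_map"]>0)
    return P,hsv,ok
def fit_cart(P,hsv,ok,g=(0.49,-0.135,0.,0.),tilt=np.pi/6):
    blue=(hsv[...,0]>100)&(hsv[...,0]<130)&(hsv[...,1]>120); white=hsv[...,1]<60
    m=ok&(blue|white)&(P[...,2]>0.03)&(P[...,2]<0.13)&(np.hypot(P[...,0]-g[0],P[...,1]-g[1])<0.1);p=P[m]
    def f(v):
        C=R.from_euler('z',v[2])*R.from_euler('y',-tilt)
        return sdf(C.inv().apply(p-[v[0],v[1],.05+v[3]]),CART)
    s=least_squares(f,g,loss='soft_l1',f_scale=.002,x_scale=[.01,.01,.1,.01]);return s.x,len(p),np.median(abs(f(s.x)))
def fit_dock(P,hsv,ok,g=(0.495,0.15,0.05,0.,0.004)):
    m=ok&(P[...,2]>0.0035)&(P[...,2]<0.07)&(np.hypot(P[...,0]-g[0],P[...,1]-g[1])<0.125);p=P[m]
    def f(v):
        C=R.from_euler('z',v[2]);return sdf(C.inv().apply(p-[v[0],v[1],v[3]]),dockB(v[4]))
    s=least_squares(f,g,loss='soft_l1',f_scale=.002,x_scale=[.01,.01,.1,.01,.01]);return s.x,len(p),np.median(abs(f(s.x)))
if __name__=="__main__":
    for n in("w_cart.npz","top0.npz"): print(n,fit_cart(*load(n)))
    for n in("w_dock.npz","top0.npz"): print(n,fit_dock(*load(n)))
E
python3 fit.py
```

```text
w_cart.npz (array([ 5.04723218e-01, -1.32369619e-01,  1.58849204e-01,  1.70869193e-04]), 12539, np.float64(0.0004217699711880213))
top0.npz (array([ 5.03013095e-01, -1.32075383e-01,  1.56518839e-01,  4.76647043e-04]), 2396, np.float64(0.0008400100370478613))
w_dock.npz (array([5.01621810e-01, 1.49789365e-01, 4.67311271e-02, 2.77752802e-04,
       2.08816914e-03]), 16284, np.float64(0.0005019270060935173))
top0.npz (array([0.4983144 , 0.14901738, 0.04563788, 0.00067725, 0.00155922]), 4176, np.float64(0.0011725501517566572))
```

The fits agree: residuals are 0.4–1.2 mm and z offsets under 0.7 mm, and wrist and top differ by up to 3 mm. I'll use the wrist values for both objects, since they share the same bias. I'll check IK for the whole path first, then grasp and lift.

```bash
cat > plan.py <<'E'
from h import *
ZG=0.023
S=(0.5047,-0.1324,0.1585); D=(0.5016,0.1498,0.0467)
def tcp(o,yaw,tilt):
    C=R.from_euler('z',yaw)*R.from_euler('y',-tilt)
    return np.array(o)+C.apply([0,0,ZG]),toolrot(yaw,tilt)
def hooked(tipx,tipz,tilt,lift=0,y=0.):
    # pose with tongue's lower front corner at dock (tipx,tipz)
    C=R.from_euler('y',-tilt);o=np.array([tipx,y,tipz+lift])-C.apply([-0.073,0,0])
    o=R.from_euler('z',D[2]).apply(o)+[D[0],D[1],0]
    return tcp(o,D[2],tilt)
def F():
    s=manip.state();return s["contact_force"].round(1) if hasattr(s["contact_force"],'round') else np.round(s["contact_force"],1)
E
python3 - <<'E'
from plan import *
g,r=tcp([S[0],S[1],.05],S[2],np.pi/6)
a=R.from_rotvec(r).as_matrix()[:,0]
T=np.radians(20)
for n,(p,q) in dict(pre=(g-.09*a,r),g=(g,r),lift=(g+[0,0,.1],r),hov=hooked(-.057,.013,T,.08),ins=hooked(-.057,.013,T),hook=hooked(-.0715,.007,T),flat=hooked(-.0725,.006,0)).items():
    j=inverse_kinematics(p,q);print(n,p.round(3),None if j is None else np.round(j,2))
manip.set_gripper(0.04,30)
st=manip.state();p=st["tool_pos"]
manip.move_pose(g-.09*a,r)
manip.move_linear(g,rate=.1);print(manip.state()["tool_pos"],g,F())
manip.set_gripper(0.0,30);print(manip.state()["gripper_width"],F())
manip.move_linear(g+[0,0,.1],rate=.1);manip.dwell(.2)
s=manip.state();print(s["clock"],s["gripper_width"],F(),s["moment"])
c=cams.capture("top");np.savez("top1.npz",**c)
w=cams.capture("wrist");s=manip.state();np.savez("w1.npz",tool_pos=s["tool_pos"],tcp_rot=s["tcp_rot"],**w)
t=c["image"][180:360,290:490]
cv2.imwrite("pics/lift.png",np.hstack([cv2.resize(t,(400,360),interpolation=2),cv2.resize(w["image"],(400,360))]))
E
```

```text
pre [ 0.449 -0.141  0.148] [-0.62 -0.31  2.43  0.56  0.71 -1.15]
g [ 0.493 -0.134  0.07 ] [-0.53 -0.08  2.43  0.74  0.49 -1.3 ]
lift [ 0.493 -0.134  0.17 ] [-0.53 -0.25  2.34  0.52  0.7  -1.03]
hov [0.505 0.15  0.14 ] [ 0.3  -0.13  2.26 -0.13  0.68  0.34]
ins [0.505 0.15  0.06 ] [ 0.3  -0.    2.32 -0.18  0.49  0.39]
hook [0.491 0.149 0.054] [ 0.3  -0.02  2.35 -0.19  0.48  0.41]
flat [0.502 0.15  0.029] [0.24 0.21 2.1  0.   0.83 0.2 ]
[ 0.49361702 -0.13425397  0.07030925] [ 0.49334415 -0.13421513  0.06991858] [ 0.5 -0.6 -0. ]
0.009783232316374188 [-6.1 -1.1  5.5]
8.625 0.009697326321436618 [-0.2  0.3 -3. ] [-0.15961581  0.32777089  0.0350946 ]
```

View pics/lift.png

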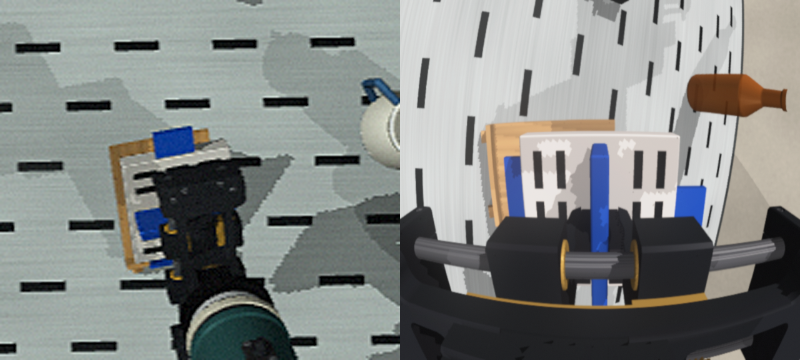

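The cartridge is held by the fin (opening 9.7 mm, load 3.0 N) and is clear of the stand. In the wrist view the fin is centred between the pads at (598,220). Next I'll fit the held pose in the tool frame: the fin is mechanically centred, so any offset along the jaw axis is camera bias.

```bash
python3 - <<'E'
from plan import *
from fit import *
P,hsv,ok=load("w1.npz");c=np.load("w1.npz")
Rt=R.from_rotvec(c["tcp_rot"]);L=Rt.inv().apply(P.reshape(-1,3)-c["tool_pos"]).reshape(P.shape)
# to nominal cartridge coords: x=tool y, y=-tool z?, z=-tool x + ZG
Rn=R.from_rotvec(toolrot(0,0));Q=Rn.apply(L.reshape(-1,3)).reshape(P.shape)+[0,0,ZG]
blue=(hsv[...,0]>100)&(hsv[...,0]<130)&(hsv[...,1]>120);white=(hsv[...,1]<60)&(hsv[...,2]>110)
for name,col in(("all",blue|white),("blue",blue)):
    m=ok&col&(Q[...,2]>-.008)&(Q[...,2]<.058)&(abs(Q[...,0])<.09)&(abs(Q[...,1])<.06);p=Q[m]
    f=lambda v:sdf(R.from_rotvec(v[3:]).inv().apply(p-v[:3]),CART)
    s=least_squares(f,np.zeros(6),loss='soft_l1',f_scale=.001,x_scale=[.01]*3+[.1]*3)
    print(name,len(p),(s.x[:3]*1e3).round(2),np.degrees(s.x[3:]).round(2),np.median(abs(f(s.x))))
print((Rt.as_matrix()[:,1]).round(3))
E
```

```text
all 30246 [ 1.35  0.49 -0.23] [0.01 0.03 0.02] 0.0003741834628404224
blue 8768 [ 1.48  0.52 -0.23] [0.01 0.02 0.02] 0.000352310448200601
[0.856 0.136 0.499]
```

The held pose is square to within 0.03°, and the camera reads +1.4 mm along x. That shifts the dock to x≈0.4998, between the wrist and top values. Now insert and hook.

```bash
sed -i 's/^S=.*/S=(0.5047,-0.1324,0.1585); D=(0.4998,0.1493,0.0467)/' plan.py; python3 - <<'E'
from plan import *
T=np.radians(20)
p,r=hooked(-.057,.013,T,.08);manip.move_linear(p,rate=.15,rot=r);print(manip.state()["clock"],F())
p,r=hooked(-.057,.013,T);manip.move_linear(p,rate=.06);print(F())
for x,z in((-.062,.011),(-.067,.009),(-.0715,.0075)):
    p,r=hooked(x,z,T);manip.move_linear(p,rate=.03);manip.dwell(.1);s=manip.state();print(x,F(),(s["tool_pos"]-p).round(4),s["gripper_width"])
print(s["clock"])
c=cams.capture("scene");t=cams.capture("top")
w=cams.capture("wrist");s=manip.state();np.savez("w2.npz",tool_pos=s["tool_pos"],tcp_rot=s["tcp_rot"],**w)
cv2.imwrite("pics/hook.png",np.hstack([cv2.resize(c["image"][150:270,310:450],(400,343),interpolation=2),cv2.resize(w["image"],(400,343))]))
E
```

```text
10.775 [ 0.7 -0.4 -2.3]
[ 0.4  0.6 -2.3]
-0.062 [-0.6 -1.1 -1.6] [-0.      0.      0.0001] 0.009932572866286085
-0.067 [ 0.3 -0.3 -2. ] [-0.  0.  0.] 0.009887119405650738
-0.0715 [ 0.6 -0.3 -1.4] [-0.  0.  0.] 0.009415890938254302
13.5333
```

View pics/hook.png

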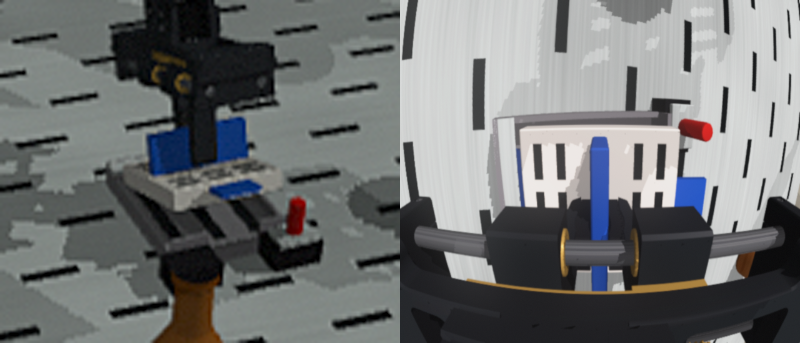

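In the scene crop the tongue end is down behind the lip, the lug is raised at (235,188) and the bolt is open at (297,215). In the wrist view the lip edge at x≈507 lies over the tongue strip at x≈519. No contact force so far. Next I'll check the dock fit in this view and swing down in small steps with a force guard.

```bash
python3 - <<'E'
from plan import *
from fit import *
P,hsv,ok=load("w2.npz")
q=R.from_euler('z',D[2]).inv().apply(P.reshape(-1,3)-[D[0],D[1],0]).reshape(P.shape)
m=ok&(q[...,2]>.012)&(q[...,2]<.027)&(q[...,0]>-.085)&(q[...,0]<-.06)&(abs(q[...,1])<.056);l=q[m]
print("lip pts (bias ~+1.4mm x)",len(l),np.percentile(l[:,0],[3,97]).round(4),np.median(l[l[:,2]>.02,2]).round(4))
T0=20
path=[(-.0715-.001*(1-t/20),.0068-.0008*(1-t/20),t) for t in(17,14,11,8,5,3,1.5,0)]
for x,z,t in path:
    p,r=hooked(x,z,np.radians(t));manip.move_linear(p,rate=.03,rot=r);manip.dwell(.05);s=manip.state()
    f=F();print(t,f,s["moment"].round(2) if hasattr(s["moment"],'round') else s["moment"],s["gripper_width"])
    if np.linalg.norm(f-[0,0,-2])>14: print("STOP");break
print(s["clock"])
w=cams.capture("wrist");np.savez("w3.npz",tool_pos=s["tool_pos"],tcp_rot=s["tcp_rot"],**w)
c=cams.capture("scene")
cv2.imwrite("pics/flat.png",np.hstack([cv2.resize(c["image"][150:270,310:450],(400,343),interpolation=2),cv2.resize(w["image"],(400,343))]))
E
```

```text
lip pts (bias ~+1.4mm x) 4549 [-0.0777 -0.0608] 0.0241
17 [-0.2  0.2 -2.3] [-0.01  0.18  0.05] 0.009815955933258099
14 [-0.9  0.4 -2.7] [-0.05  0.19  0.01] 0.009770288215095005
11 [ 0.7 -0.3 -2.6] [-0.06  0.05  0.04] 0.009838218536504295
8 [-0.1  0.4 -3. ] [-0.08  0.03  0.02] 0.009734708801546277
5 [-0.7  0.6 -2.7] [-0.01 -0.05 -0.01] 0.009657780368515894
3 [-0.4 -0.5 -2.6] [-0.05 -0.07 -0.03] 0.009736557231663511
1.5 [-0.3 -0.2 -3. ] [-0.02 -0.09  0.05] 0.010001629784183121
0 [-0.6  0.7 -2.5] [-0.09 -0.13 -0.02] 0.009966554777734993
16.2667
```

View pics/flat.png

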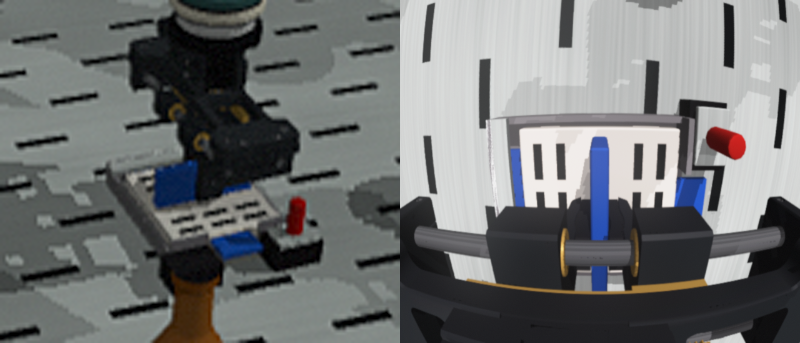

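The cartridge lies flat inside the tray, the lug is in the notch at (237,243) and the gripper still carries its weight. Next I'll lower to contact, release with a small opening, and re-measure from above.

```bash
python3 - <<'E'
from plan import *
from fit import *
p=np.array(manip.state()["tool_pos"])
for k in range(8):
    p=p-[0,0,.0005];manip.move_linear(p,rate=.02);manip.dwell(.05);f=F();print(k,f)
    if f[2]>2: break
manip.set_gripper(.026);manip.dwell(.1);print(F(),manip.state()["gripper_width"])
manip.move_linear(p+[0,0,.15],rate=.15)
p,r=np.array([D[0]-.01,D[1],.26]),toolrot(0)
manip.move_pose(p,r);s=manip.state();w=cams.capture("wrist");np.savez("w4.npz",tool_pos=s["tool_pos"],tcp_rot=s["tcp_rot"],**w);print(s["clock"],F())
P,hsv,ok=load("w4.npz")
g=np.array([D[0],D[1]]);m=ok&(P[...,2]>.0035)&(P[...,2]<.07)&(np.hypot(P[...,0]-g[0],P[...,1]-g[1])<.125);p=P[m]
def f(v):
    q=R.from_euler('z',v[2]).inv().apply(p-[v[0],v[1],v[3]])
    C=R.from_rotvec(v[8:11])
    return np.minimum(sdf(q,dockB(v[4])),sdf(C.inv().apply(q-v[5:8]),CART))
s=least_squares(f,[*D[:2],D[2],0,.002,0,0,.006,0,0,0],loss='soft_l1',f_scale=.001,x_scale=[.01,.01,.1,.01,.01,.01,.01,.01,.1,.1,.1])
print("dock",s.x[:5].round(4),"cart in dock mm",(s.x[5:8]*1e3).round(2),"rot",s.x[8:].round(4),np.median(abs(f(s.x))))
cv2.imwrite("pics/seated.png",w["image"])
E
```

```text
0 [-0.2 -0.8  0.4]
1 [-3.3 -1.4  5.3]
[-0.4  0.   1.1] 0.02552152468273644
19.075 [-0.9 -0.9 -0.2]
dock [5.016e-01 1.497e-01 4.670e-02 1.000e-04 1.900e-03] cart in dock mm [-0.27 -0.1   6.04] rot [-0.0016  0.0002 -0.0029] 0.00048555523921713865
```

View pics/seated.png

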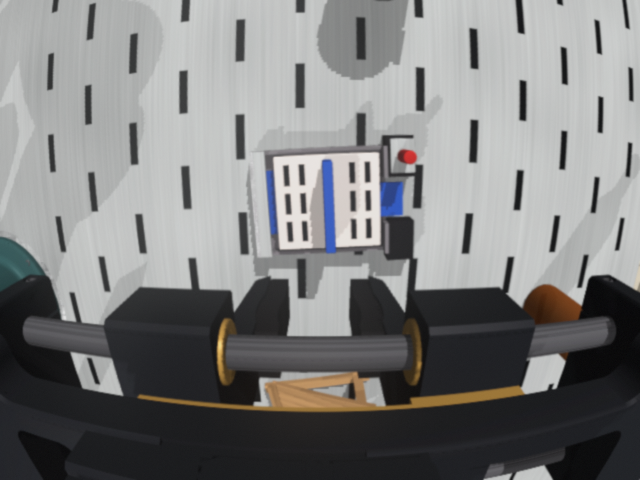

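The picture shows the cartridge square in the tray, the lug in the notch at (392,198) and the knob at (408,157). The fit gives −0.3/−0.1 mm in the plane, z 6.04 mm and tilt 0.002 rad, with the bolt at 1.9 mm. Now the bolt: I'll grip the knob with the jaws along the dock's y and slide it.

```bash
python3 - <<'E'
from plan import *
Rz=R.from_euler('z',D[2])
def k(y,z): return Rz.apply([.079,y,z])+[D[0],D[1],0]
st=manip.state();best=None
for a in(np.pi/2,-np.pi/2):
    r=toolrot(D[2]+a);q=inverse_kinematics(k(.046,.11),r)
    if q is not None and (best is None or abs(np.array(q)-st["joint_pos"]).max()<best[0]):best=(abs(np.array(q)-st["joint_pos"]).max(),r,a)
_,r,a=best;print(a)
manip.set_gripper(.04,10)
manip.move_pose(k(.046,.12),r)
manip.move_linear(k(.046,.038),rate=.08);print(F())
manip.set_gripper(0,10);s=manip.state();print(s["gripper_width"],F())
for y in(.03,.015,.004,-.001,-.002):
    manip.move_linear(k(y,.038),rate=.05);print(y,F())
manip.dwell(.1);manip.set_gripper(.035);s=manip.state();print(s["gripper_width"],F())
manip.move_linear(k(-.002,.13),rate=.12)
manip.move_pose(np.array([D[0]-.01,D[1],.26]),toolrot(0))
s=manip.state();w=cams.capture("wrist");np.savez("w5.npz",tool_pos=s["tool_pos"],tcp_rot=s["tcp_rot"],**w);print(s["clock"],F())
cv2.imwrite("pics/bolt.png",w["image"][80:300,200:480])
t=cams.capture("top");np.savez("top5.npz",**t)
from fit import *
P,hsv,ok=load("w5.npz")
m=ok&(P[...,2]>.0035)&(P[...,2]<.07)&(np.hypot(P[...,0]-D[0],P[...,1]-D[1])<.125);p=P[m]
def f(v):
    q=R.from_euler('z',v[2]).inv().apply(p-[v[0],v[1],v[3]])
    return np.minimum(sdf(q,dockB(v[4])),sdf(R.from_rotvec(v[8:11]).inv().apply(q-v[5:8]),CART))
s=least_squares(f,[*D[:2],D[2],0,.048,0,0,.006,0,0,0],loss='soft_l1',f_scale=.001,x_scale=[.01,.01,.1,.01,.01,.01,.01,.01,.1,.1,.1])
print("dock+bolt",s.x[:5].round(4),"cart",(s.x[5:8]*1e3).round(2),s.x[8:].round(4))
a=np.load("top0.npz")["image"];d=cv2.absdiff(a,t["image"]).max(2)
for n,(u,v) in dict(bowl=(112,258),bottle=(303,138),jug=(494,244)).items(): print(n,(d[v-30:v+30,u-30:u+30]>40).sum())
E
```

```text
-1.5707963267948966
[0.7 0.3 0.4]
0.013706414075799367 [-0.4  0.3  1.5]
0.03 [-0.  -2.6  3.6]
0.015 [ 0.5 -1.4  5.3]
0.004 [ 0.3 -1.2  5.6]
-0.001 [-0.8  4.5  5. ]
-0.002 [-0.9  6.8  4.9]
0.03524084296782907 [0.5 0.  0.6]
27.25 [ 0.6  0.4 -0. ]
dock+bolt [5.016e-01 1.497e-01 4.680e-02 1.000e-04 5.010e-02] cart [-0.5  -0.04  6.05] [-0.0014 -0.0001 -0.004 ]
bowl 901
bottle 0
jug 0
```

View pics/bolt.png

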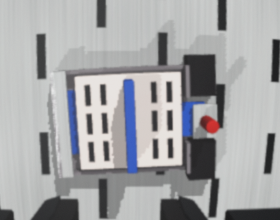

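The bolt is across the lug, with the knob at (210,125), and fitted at 50 mm. The bowl area in the top image changed, which may only be the arm's shadow, so I'll check it by depth before handing in.

```bash
python3 - <<'E'
from fit import *
ok_=True
for n,c0 in dict(bowl=(.545,.41),bottle=(.8,.01),jug=(.57,-.36)).items():
    r=[]
    for fn in("top0.npz","top5.npz"):
        P,h,ok=load(fn);m=ok&(P[...,2]>.03)&(P[...,2]<.25)&(np.hypot(P[...,0]-c0[0],P[...,1]-c0[1])<.1);r.append(np.r_[P[m].mean(0),m.sum()])
    print(n,r[0].round(4),r[1].round(4)); ok_&=np.linalg.norm(r[0][:2]-r[1][:2])<.005
if ok_: order.close_job();print("closed",manip.state()["clock"])
E
```

```text
bowl [5.563e-01 4.018e-01 7.060e-02 1.672e+03] [5.563e-01 4.017e-01 7.040e-02 1.681e+03]
bottle [7.852e-01 7.600e-03 1.182e-01 9.560e+02] [7.852e-01 7.600e-03 1.181e-01 9.530e+02]
jug [ 5.695e-01 -3.815e-01  7.230e-02  1.224e+03] [ 5.695e-01 -3.811e-01  7.270e-02  1.210e+03]
the job is handed in; nothing more can be done
the job is handed in; nothing more can be done
```

The cartridge is back in the dock, locked and released, and the job is handed in. The last clock reading before hand-in was 27.3 s of the 54 s allowed.

I lifted it by the fin, hooked the tongue under the lip at 20° tilt, and swung it flat in small steps. I then set it down at about 5 N, let go, gripped the red knob and slid the bolt to its end stop.

**Last checks (wrist camera fit):**
- **Cartridge:** it sits −0.5 mm in x and 0.0 mm in y from the seat, with its origin at z 6.05 mm. Its tilt is about 0.001 rad.
- **Bolt:** it is about 50 mm across.
- **Gripper:** nothing is touching it, and the force reading is near zero.
- **Bottle, sugar bowl and jug:** by depth they moved less than 0.5 mm. The bowl's area in the top picture did change, but its depth did not, so I put that down to the arm's shadow.

**Disagreement:** the top and wrist cameras differed by about 3 mm on the dock's x position. I corrected for this using the 1.4 mm offset I measured with the cartridge held in the jaws. There were no unexpected contact forces during the hook and swing.

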